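# Press home the posts of a post-bound book

### The job

Close the post-bound book: with the fingertips, gently press its three brass push-in posts down in turn until each cap is fully home on its eyelet, the middle post first, then the one at the head (the end with the cream label), then the one at the tail. Use no more than a light fingertip push, do not lift or shift the book or pull at the posts, and leave the weight, the folder and everything else where they are.

Things in the scene. Friction and masses are not known exactly. Their poses are not given: they have to be found in the camera images.
- album: Closed post-bound book, teal cloth boards, loose and flat on the table, 170 x 240 x 30 mm, 0.9 kg. Origin on the underside below the middle post; z up, y along the spine to the head, x from spine to fore edge. Cover x -20 to 150, y -120 to 120, top face 30 mm up. Posts at x = 0, y = 80 (head), 0 (middle), -80 (tail), each in a steel eyelet 21 mm wide, 1 mm high.
- label (a point): Centre of the cream label (70 x 36 mm, flat on the cover) that marks the head end of the book, at (95, 88, 30) mm in the book's frame.
- post_mid (a joint): Slide of the middle push-in post (m): 0 = cap 8 mm above its eyelet; grows as it is pushed down; 0.008 = fully home, cap seated on the eyelet. Starts at 0 to 0.0025. Slides straight down with a steady friction of about 4 N, stays where it is left, stops at 0.008; the leaves below the eyelet then give about 1 mm per 4 N.
- post_head (a joint): Slide of the head-end push-in post (m): 0 = cap 8 mm above its eyelet; grows as it is pushed down; 0.008 = fully home, cap seated on the eyelet. Starts at 0 to 0.0025. Slides straight down with a steady friction of about 4 N, stays where it is left, stops at 0.008; the leaves below the eyelet then give about 1 mm per 4 N.
- post_tail (a joint): Slide of the tail-end push-in post (m): 0 = cap 8 mm above its eyelet; grows as it is pushed down; 0.008 = fully home, cap seated on the eyelet. Starts at 0 to 0.0025. Slides straight down with a steady friction of about 4 N, stays where it is left, stops at 0.008; the leaves below the eyelet then give about 1 mm per 4 N.
- post_mid_cap (a point): Centre of the top face of the middle post's cap: a brass disc 17 mm across and 6 mm thick with a bevelled rim. It goes down with the post; when home it is 7 mm above the cover (37 mm above the table).
- post_head_cap (a point): Centre of the top face of the head-end post's cap: a brass disc 17 mm across and 6 mm thick with a bevelled rim. It goes down with the post; when home it is 7 mm above the cover (37 mm above the table).
- post_tail_cap (a point): Centre of the top face of the tail-end post's cap: a brass disc 17 mm across and 6 mm thick with a bevelled rim. It goes down with the post; when home it is 7 mm above the cover (37 mm above the table).
- weight: Leather-covered book weight, dark brown block 70 x 50 x 35 mm, 0.5 kg, lying on the cover near the tail; origin at the centre of its underside. Not to be moved.
- folder: Creasing folder of black horn, a flat bar 100 x 20 x 5 mm, lying on the cover near its middle, its near end about 45 mm from the row of posts; origin at the centre of its underside. Not to be moved.
- tin: Round grey-green tin, 75 mm across and 40 mm high, standing on the table beside the spine, its centre about 110 mm from the row of posts; origin at the centre of its underside. Not to be moved.
- burnisher_a: Red turned hand tool standing upright on its round foot, 54 mm across, 117 mm high, on the robot's right; origin under its centre. Not to be moved.
- burnisher_b: A second red turned hand tool like the first. Not to be moved.
- bottle: Glass bottle with a blue cap, 60 mm across, 135 mm high, on the robot's right; origin under its centre. Not to be moved.
- spool: Cone of white thread on a red foot 64 mm across, 122 mm high, on the robot's left; origin under its centre. Not to be moved.
- jar: White lidded plastic jar, 90 mm across, 165 mm high, on the robot's left; origin under its centre. Not to be moved.

How it is judged:
By the outcome, as a careful person would: the job done as asked, in the order asked, and still so for the second after the job is handed in, with the robot touching nothing.
It also fails if it takes over 40 s, if anything falls off the work surface, if the arm or the gripper's body presses on something with over 40 N, if the wrist force passes 120 N, or if a joint passes its speed limit or range.

### The arm

A 7-joint arm with a two-finger parallel gripper is mounted at the origin on the work surface. World frame = base frame: x ahead of the robot, y to its left, z up, the work surface at z = 0. Lengths are in m, angles in rad, forces in N, time in s.
With the tool pointing down it reaches from about 0.425 to 0.875 m from the base axis. Payload 4.7 kg.
Tool frame: the origin (TCP) lies at the very end of the fingers, on their centre line; the grasp point (between the pads) lies 19 mm behind it; z points along the fingers, y is the line along which they close (so a half turn about z gives the same grasp; the last joint's range is limited). The gripper opens to 87 mm and grips with 3 to 60 N. Pads are 19 mm wide; open, the fingers measure 117 mm over their backs; the gripper's body (75 mm by 190 mm) begins 51 mm behind the grasp point.
Start: joints at [-1.268, 0.321, -0.07, 1.45, 0.023, 1.371, -0.057], TCP at [0.185, 0.623, 0.223] pointing down, gripper open.
Joint ranges: [-2.86, 2.86], [-0.3, 2.09], [-1.38, 1.24], [0.06, 2.45], [-1.56, 4.7], [0.09, 2.05], [-2.69, 2.69]. Speed limits (rad/s): [2.57, 2.57, 3.14, 3.14, 3.14, 3.14, 3.14].

### API

Orientations are given as a rotation vector (axis times angle).
In Python, from bench import ctrl, get_image, job gives the robot as it stands.
- The arm moves only by the shell command python3 -m crank 'ROWS' [FORCE]. ROWS is JSON, a list that holds one entry, the list of rows, each a list of 5 numbers: the shift along the tool's x, y, z in mm, then the turn about the tool's z in rad, then the closure, from -1 (fully open) to 1 (shut), so that 0 is half open. A call has 1 to 10 rows; each row shifts and turns the commanded pose from where the row before left it, along the tool's axes as they then stand; what a row does not reach is not made up. A row lasts 1/12 s, in which the tool goes at most 41.7 mm and 7.16 degrees, less where a joint would pass 70% of its speed; a pose out of reach is approached as far as the arm can. A call with a gripper value outside its range is refused whole. The fingers move at their own pace and stop on an object; FORCE is the grip in N (left out, the last holds). Time passes only in rows, so rows that do not move let the fingers close. It gives the time, the measured TCP pose, the force, the opening and the grip force at its end, in the units of the state.
- ctrl.get_state(): the state, without advancing time (a new reading comes with each control period).
- get_image(name): name is "side" or "top" or "wrist"; returns a dict with "pixels" (400x640x3 uint8, red, green, blue), "fx", "fy", "cx", "cy" (pixels), "T" (4x4, takes a point from camera to world coordinates); the wrist camera has in their place "T_tool_cam" (4x4, takes a point from camera to tool coordinates, whose origin is the TCP and whose axes are the flange's). Camera axes: x right, y down, z forward; pixel columns grow to the right and rows downward; lengths in m; the calibration is good to about 2 mm. A picture is of the moment at which its call begins: read the wrist's pose just before it. There is no depth.
- job.close_job(): hands the job in; it is judged then, once.
The state is a dict: "time": time; "joint_positions": joint angles; "qd": joint speeds; "joint_torque": joint torques, N m; "position": TCP position; "tool_rot": TCP orientation; "ft_force": force on the tool from outside, world axes, zero at the start; "torque": the same for the moment, N m; "grip_width": opening from 0.0 (shut) to 1.0 (fully open); "grip_force": force on a finger pad.
Only numpy, scipy, OpenCV 4.12 (cv2) and the standard library are available. Lean on these libraries where they do the work, as an engineer would, in place of code of your own. Each camera call takes 0.05 s, during which the arm holds its last target. There are 200 camera calls.

## Working session

There is one attempt and no reset: what is moved stays moved. The work goes in short steps, Python scripts to look and compute and a shell command to move; the robot and the scene stay as the last step left them, time stands still between calls to the robot, and variables do not carry over. Pictures are saved under pics/ and viewed, at most 10 in all, crops included, and the job is handed in when it is done.

```bash
mkdir -p pics; ls
python3 - <<'E'
from bench import ctrl,get_image
import cv2,numpy as np
s=ctrl.get_state();print(s)
for n in("top","side"):
    d=get_image(n);cv2.imwrite(f"pics/{n}0.png",d["pixels"][...,::-1]);print(n,d["fx"],d["fy"],d["cx"],d["cy"],np.round(d["T"],4).tolist())
E
```

```text
pics
{'time': 0.0, 'joint_positions': array([-1.2678849 ,  0.32178616, -0.07010368,  1.45169319,  0.0226124 ,
        1.37079047, -0.05689165]), 'qd': array([ 8.95003432e-04, -2.23415865e-04, -3.54976431e-04, -2.72902269e-03,
       -1.49014166e-03, -1.53390230e-03,  7.40496412e-05]), 'joint_torque': array([ 3.05888825e-04, -4.91278481e+01, -4.04152488e-01, -3.12538218e+01,
       -6.41285232e-02,  4.35017352e-02,  1.74202332e-04]), 'position': array([0.18501012, 0.62252995, 0.22147646]), 'tool_rot': array([-4.51971736e-01, -3.10874073e+00,  2.95673323e-03]), 'ft_force': array([-0.62297693,  0.3934644 , -0.38363393]), 'torque': array([-0.02844574, -0.01524203,  0.03495335]), 'grip_force': 0.0, 'grip_width': 0.9993436395016215}
top 410.17056855788957 410.17056855788957 321.0198616186629 185.1777668889175 [[-0.0066, -0.9969, 0.0789, 0.4615], [-0.9999, 0.0059, -0.0091, 0.0102], [0.0086, -0.0789, -0.9968, 1.1304], [0.0, 0.0, 0.0, 1.0]]
side 418.7875577245554 418.7875577245554 318.3844529449735 196.419762164142 [[-0.9966, -0.051, 0.064, 0.4545], [-0.0818, 0.6303, -0.772, 0.9084], [-0.001, -0.7747, -0.6324, 0.7915], [0.0, 0.0, 0.0, 1.0]]
```

View pics/top0.png

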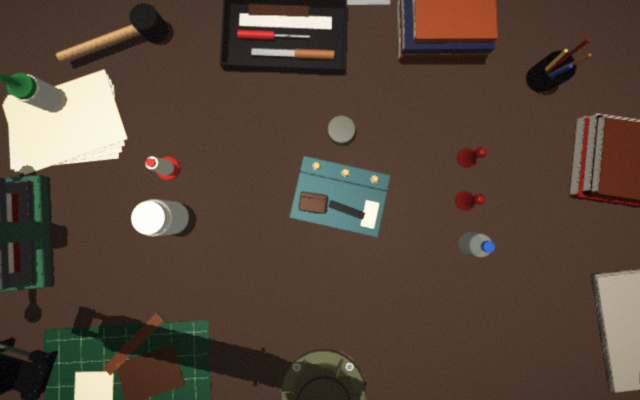

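View pics/side0.png

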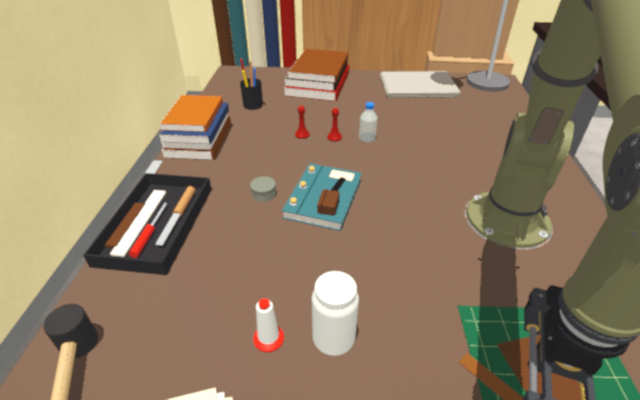

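The top view shows the posts at about (317,166), (346,173) and (375,179). The cream label is at (370,214), so the head is the right-hand post. In the side view the posts are at (311,169), (303,184) and (293,201), with the label at (342,175), so the head is the far post.

```bash
cat > h.py <<'E'
import cv2,numpy as np
from scipy.spatial.transform import Rotation as R
def blobs(rgb,box,lo,hi,amin=6):
    x0,y0,x1,y1=box;h=cv2.cvtColor(rgb[y0:y1,x0:x1],cv2.COLOR_RGB2HSV)
    m=cv2.inRange(h,lo,hi);n,_,st,c=cv2.connectedComponentsWithStats(m)
    return [(c[i]+[x0,y0],st[i,4]) for i in range(1,n) if st[i,4]>=amin]
def ray(d,p,T=None):
    T=d["T"] if T is None else T
    v=T[:3,:3]@[(p[0]-d["cx"])/d["fx"],(p[1]-d["cy"])/d["fy"],1];return T[:3,3],v/np.linalg.norm(v)
def meet(rs):
    A=sum(np.eye(3)-np.outer(v,v) for _,v in rs);b=sum((np.eye(3)-np.outer(v,v))@o for o,v in rs)
    return np.linalg.solve(A,b)
def plane(r,z): o,v=r;return o+v*(z-o[2])/v[2]
E
python3 - <<'E'
from bench import get_image
from h import *
B={"top":(290,150,395,240),"side":(280,155,365,230)};out={}
for n in B:
    d=get_image(n)
    b=blobs(d["pixels"],B[n],(8,90,120),(30,255,255));l=blobs(d["pixels"],B[n],(15,10,150),(40,80,255),30)
    print(n,[(c.round(1).tolist(),a) for c,a in b],[(c.round(1).tolist(),a) for c,a in l])
    out[n]=[ray(d,c) for c,a in sorted(b,key=lambda q:-q[0][0])]
    print([plane(r,.043).round(4).tolist() for r in out[n]])
for a,b in zip(out["top"],out["side"]): print(meet([a,b]).round(4))
E
```

```text
top [([316.4, 165.6], np.int32(30)), ([345.4, 171.8], np.int32(32)), ([374.6, 178.5], np.int32(30)), ([307.4, 194.4], np.int32(23)), ([310.9, 204.3], np.int32(233))] [([369.6, 213.9], np.int32(370))]
[[0.5645, -0.1427, 0.043], [0.5828, -0.065, 0.043], [0.5999, 0.0123, 0.043], [0.4969, 0.0274, 0.043], [0.5232, 0.0366, 0.043]]
side [([324.8, 180.3], np.int32(2173)), ([311.0, 168.1], np.int32(20)), ([302.7, 183.5], np.int32(21)), ([328.3, 198.1], np.int32(235)), ([293.0, 199.8], np.int32(23)), ([294.9, 225.4], np.int32(271))] [([341.5, 174.8], np.int32(185)), ([311.4, 219.9], np.int32(282))]
[[0.5018, -0.0, 0.043], [0.5175, -0.0825, 0.043], [0.5641, -0.1411, 0.043], [0.581, -0.0614, 0.043], [0.5814, 0.1186, 0.043], [0.5998, 0.0154, 0.043]]
[ 0.5431 -0.1592 -0.0841]
[ 0.5482 -0.0627  0.0621]
[0.5668 0.0118 0.1543]
[0.5316 0.0302 0.1154]
[ 0.5603  0.0418 -0.0285]
```

```bash
python3 -m crank '[[[-28.8,-27.3,0,0,1],[-28.8,-27.3,0,0,1],[-28.8,-27.3,0,0,1],[-28.8,-27.3,0,0,1],[-28.8,-27.3,0,0,1],[-28.8,-27.3,0,0,1],[-28.8,-27.3,0,0,1],[-28.8,-27.3,0,0,1],[-28.8,-27.3,0,0,1],[-28.8,-27.3,0,0,1]]]' 10
```

```text
time: 1.03
position: [0.384, 0.2775, 0.2227]
tool_rot: [0.452, 3.109, 0.001]
ft_force: [0.3, 0.8, -0.6]
grip_width: 0.324
grip_force: 0.0
```

```bash
python3 -m crank '[[[-28.8,-27.3,0,0,1],[-28.8,-27.3,0,0,1],[-28.8,-27.3,0,0,1],[-28.8,-27.3,0,0,1],[-28.8,-27.3,0,0,1],[-28.8,-27.3,0,0,1],[-28.8,-27.3,5,0,1],[-28.8,-27.3,15,0,1],[-25,-24,20,0,1],[0,0,0,0,1]]]' 10
python3 - <<'E'
from bench import ctrl,get_image
from h import *
s=ctrl.get_state();print(s["position"],s["tool_rot"],s["ft_force"],s["grip_width"])
d=get_image("wrist");cv2.imwrite("pics/w0.png",d["pixels"][...,::-1]);print(d["T_tool_cam"].round(3).tolist(),d["fx"])
E
```

```text
time: 1.87
position: [0.5587, -0.0337, 0.1794]
tool_rot: [-0.467, -3.104, 0.01]
ft_force: [-1.2, -0.9, -0.4]
grip_width: 0.009
grip_force: 0.0
[ 0.55870637 -0.03369484  0.17938339] [-0.46686771 -3.10402109  0.01035664] [-1.15517909 -0.92700677 -0.44517364] 0.008676032371220358
[[-0.001, -0.956, -0.293, 0.082], [1.0, -0.001, -0.001, -0.0], [0.001, -0.293, 0.956, -0.162], [0.0, 0.0, 0.0, 1.0]] 334.25707092085577
```

View pics/w0.png

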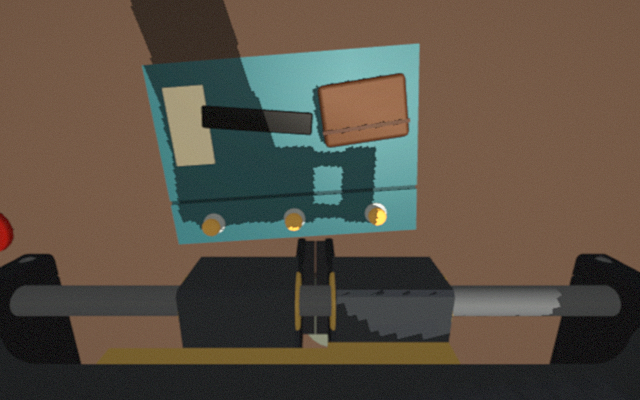

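The wrist view shows the caps at about (213,224) head, (293,219) middle and (376,214) tail. The closed fingertips are at (315,240), 19 mm wide or so, and clear of everything. I'll triangulate the caps by combining this view with the top and side views.

```bash
cat > m.py <<'E'
from bench import ctrl,get_image
from h import *
def wr(save=None,box=(150,180,420,245)):
    s=ctrl.get_state();d=get_image("wrist")
    T=np.eye(4);T[:3,:3]=R.from_rotvec(s["tool_rot"]).as_matrix();T[:3,3]=s["position"];T=T@d["T_tool_cam"]
    if save: cv2.imwrite(save,d["pixels"][...,::-1])
    b=[q for q in blobs(d["pixels"],box,(10,110,80),(32,255,255),60) if q[1]<700]
    b.sort(key=lambda q:q[0][0]);print("wrist",[(c.round(1).tolist(),int(a)) for c,a in b])
    return s,[ray(d,c,T) for c,a in b]
E
python3 - <<'E'
from m import *
B={"top":[(364,170,385,188),(336,163,356,181),(307,157,327,175)],"side":[(306,163,317,175),(298,178,309,190),(288,194,299,206)]}
s,W=wr();V={}
for n in B:
    d=get_image(n);V[n]=[ray(d,max(blobs(d["pixels"],b,(8,90,120),(30,255,255)),key=lambda q:q[1])[0]) for b in B[n]]
for i in range(len(W)): print(meet([V["top"][i],V["side"][i]]).round(4),meet([W[i],V["side"][i]]).round(4),meet([W[i],V["top"][i],V["side"][i]]).round(4),plane(W[i],.042).round(4))
Rm=R.from_rotvec(s["tool_rot"]).as_matrix();print(s["position"],Rm.round(4).tolist())
E
```

```text
wrist [([207.2, 227.9], 229), ([289.2, 222.9], 232), ([372.4, 217.5], 236)]Traceback (most recent call last):
  File "<stdin>", line 5, in <module>
ValueError: max() iterable argument is empty
```

Run:
```python
from m import *
s,W=wr("pics/w1.png")
top=[(374.6,178.5),(345.4,171.8),(316.4,165.6)];side=[(311,168.1),(302.7,183.5),(293,199.8)]
dt,ds=get_image("top"),get_image("side")
for i in range(len(W)): 
    a,b=ray(dt,top[i]),ray(ds,side[i]);print(meet([a,b]).round(4),meet([W[i],b]).round(4),meet([W[i],a,b]).round(4),plane(W[i],.042).round(4))
print(s["position"],R.from_rotvec(s["tool_rot"]).as_matrix().round(4).tolist(),s["ft_force"])
im=cv2.imread("pics/w1.png")[180:250,180:410];cv2.imwrite("pics/w1c.png",cv2.resize(im,None,fx=3.4,fy=3.4,interpolation=cv2.INTER_CUBIC))
```

```text
wrist [([201.8, 227.5], 225), ([283.6, 222.9], 232), ([366.1, 217.8], 227)]
[ 0.5645 -0.1429  0.0417] [ 0.5635 -0.1416  0.0423] [ 0.5641 -0.1427  0.0413] [ 0.5628 -0.1415  0.042 ]
[ 0.5824 -0.0653  0.0401] [ 0.5814 -0.0643  0.0408] [ 0.5821 -0.065   0.0401] [ 0.5809 -0.0641  0.042 ]
[0.6003 0.0122 0.0405] [0.5996 0.0134 0.0411] [0.5999 0.0128 0.0407] [0.5987 0.0134 0.042 ]
[ 0.55861251 -0.02500213  0.18232053] [[-0.9584, 0.2855, -0.0012], [0.2855, 0.9584, 0.0002], [0.0012, -0.0002, -1.0]] [0.27944109 0.68706612 0.22978317]
```

View pics/w1c.png

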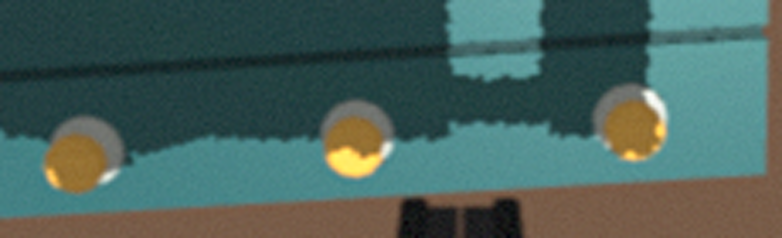

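The crop shows all three cap tops, each offset from its grey eyelet by parallax, so all three stand up. The views agree to about 1 mm: middle (0.5818, -0.0645), head (0.564, -0.142), tail (0.5995, 0.013), with cap tops at about 0.041. Next I'll hover over the middle post.

```bash
python3 -m crank '[[[-11.2,-10.4,10,0,1],[-11.2,-10.4,20,0,1],[-11.1,-10.4,30,0,1],[0,0,30,0,1],[0,0,22,0,1],[0,0,10,0,1],[0,0,0,0,1],[0,0,0,0,1],[0,0,0,0,1],[0,0,0,0,1]]]' 10
python3 - <<'E'
from m import *
s,_=wr("pics/w2.png",(0,100,640,260));print(s["position"],s["ft_force"])
E
```

```text
time: 3.0
position: [0.5837, -0.0642, 0.0629]
tool_rot: [0.45, 3.106, 0.002]
ft_force: [0.6, 1.0, -0.0]
grip_width: 0.005
grip_force: 0.0
wrist [([182.0, 245.9], 653), ([315.2, 233.4], 376), ([410.0, 103.4], 512), ([449.4, 230.3], 663)]
[ 0.58365249 -0.06422908  0.06288945] [ 0.59674753  0.96897434 -0.01697762]
```

View pics/w2.png

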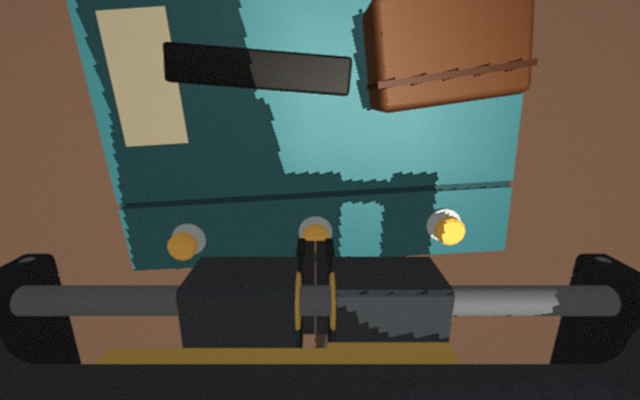

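The middle cap sits directly at the fingertips at (315,233). The posts at the head (182,245) and tail (449,230) are clear, and so are the folder and the weight. Now I'll descend gently.

```bash
python3 -m crank '[[[1.5,0,6,0,1],[0,0,5,0,1],[0,0,3,0,1],[0,0,1,0,1],[0,0,0,0,1],[0,0,0,0,1],[0,0,0,0,1]]]' 10; python3 -m crank '[[[0,0,1,0,1],[0,0,1,0,1],[0,0,1,0,1],[0,0,1,0,1],[0,0,0,0,1],[0,0,0,0,1],[0,0,0,0,1]]]' 10; python3 -m crank '[[[0,0,1,0,1],[0,0,1,0,1],[0,0,0,0,1],[0,0,0,0,1]]]' 10
```

```text
time: 3.63
position: [0.5809, -0.0642, 0.0459]
tool_rot: [0.452, 3.109, 0.0]
ft_force: [-0.2, -0.1, 0.2]
grip_width: 0.004
grip_force: 0.0
time: 4.22
position: [0.581, -0.0641, 0.0421]
tool_rot: [0.452, 3.108, 0.0]
ft_force: [-1.1, -0.3, 3.3]
grip_width: 0.001
grip_force: 1.9
time: 4.55
position: [0.581, -0.0641, 0.0399]
tool_rot: [0.452, 3.108, 0.0]
ft_force: [0.2, 0.1, 3.4]
grip_width: 0.004
grip_force: 1.8
```

```bash
python3 -m crank '[[[0,0,1,0,1],[0,0,1,0,1],[0,0,0,0,1],[0,0,0,0,1]]]' 10; python3 -m crank '[[[0,0,0.5,0,1],[0,0,0.5,0,1],[0,0,0,0,1],[0,0,0,0,1]]]' 10
```

```text
time: 4.88
position: [0.5809, -0.0642, 0.0378]
tool_rot: [0.452, 3.108, -0.0]
ft_force: [-1.0, -0.1, 4.1]
grip_width: 0.009
grip_force: 1.7
time: 5.22
position: [0.5809, -0.0641, 0.0369]
tool_rot: [0.452, 3.108, 0.0]
ft_force: [1.3, 0.1, 4.0]
grip_width: 0.004
grip_force: 1.8
```

```bash
python3 -m crank '[[[0,0,0.5,0,1],[0,0,0.5,0,1],[0,0,0,0,1],[0,0,0,0,1]]]' 10; python3 -c "
from bench import ctrl;print(ctrl.get_state()['ft_force'])"
```

```text
time: 5.55
position: [0.5809, -0.0642, 0.0361]
tool_rot: [0.452, 3.108, 0.0]
ft_force: [1.0, -0.6, 5.4]
grip_width: 0.007
grip_force: 2.6
[ 0.95786333 -0.55464404  5.4202511 ]
```

```bash
python3 -m crank '[[[0,0,0.5,0,1],[0,0,0,0,1],[0,0,0,0,1],[0,0,0,0,1]]]' 10;  python3 -m crank '[[[0,0,0.5,0,1],[0,0,0,0,1],[0,0,0,0,1],[0,0,0,0,1]]]' 10
```

```text
time: 5.88
position: [0.5809, -0.0641, 0.0358]
tool_rot: [0.452, 3.108, 0.0]
ft_force: [-0.2, -0.9, 5.3]
grip_width: 0.007
grip_force: 3.2
time: 6.22
position: [0.581, -0.0642, 0.0355]
tool_rot: [0.452, 3.108, 0.001]
ft_force: [-0.9, -0.7, 7.9]
grip_width: 0.009
grip_force: 3.8
```

The force rose past the sliding friction to 7.9 N at z = 35.5 mm, so the middle post is home. Next I'll lift off and go over the head post.

```bash
python3 -m crank '[[[0,0,-3,0,1],[0,0,-10,0,1],[0,0,-14,0,1],[-2.5,-26,0,0,1],[-2.6,-30,0,0,1],[0,-23.6,0,0,1],[0,0,0,0,1],[0,0,0,0,1],[0,0,0,0,1],[0,0,0,0,1]]]' 10
python3 - <<'E'
from m import *
s,_=wr("pics/w3.png",(0,100,640,260));print(s["position"],s["ft_force"])
E
```

```text
time: 7.05
position: [0.563, -0.1402, 0.0616]
tool_rot: [-0.449, -3.109, -0.001]
ft_force: [-0.1, 0.8, -0.2]
grip_width: 0.006
grip_force: 0.0
wrist [([313.7, 236.9], 218), ([443.5, 232.1], 619), ([573.8, 102.2], 241)]
[ 0.5630441  -0.14018016  0.0615552 ] [-0.13392314  0.81249656 -0.18113804]
```

View pics/w3.png

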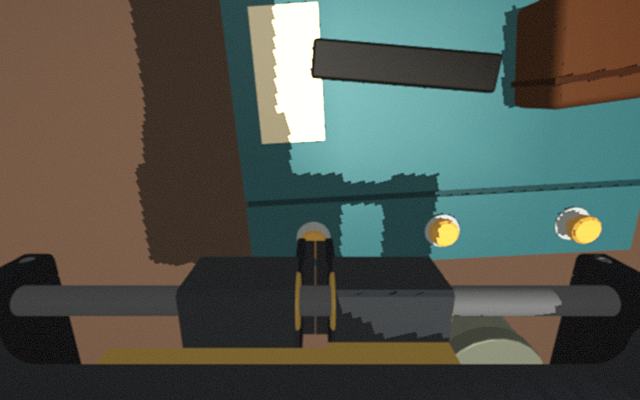

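The middle cap at (443,231) now sits concentric on its eyelet. The head cap is under the fingertips at (314,236), and the tail cap at (585,230) is still up. Now I'll press the head.

```bash
python3 -m crank '[[[-0.8,0,6,0,1],[0,0,5,0,1],[0,0,3,0,1],[0,0,1,0,1],[0,0,1,0,1],[0,0,1,0,1],[0,0,0,0,1],[0,0,0,0,1]]]' 10; python3 -m crank '[[[0,0,1,0,1],[0,0,1,0,1],[0,0,1,0,1],[0,0,1,0,1],[0,0,0,0,1],[0,0,0,0,1],[0,0,0,0,1]]]' 10; python3 -m crank '[[[0,0,1,0,1],[0,0,1,0,1],[0,0,0,0,1],[0,0,0,0,1]]]' 10
```

```text
time: 7.77
position: [0.5638, -0.1422, 0.0449]
tool_rot: [0.452, 3.109, 0.0]
ft_force: [-0.3, -0.9, -0.5]
grip_width: 0.005
grip_force: 0.0
time: 8.35
position: [0.564, -0.1422, 0.041]
tool_rot: [0.452, 3.108, 0.0]
ft_force: [0.4, -0.2, 4.3]
grip_width: 0.005
grip_force: 1.9
time: 8.68
position: [0.5639, -0.1422, 0.0388]
tool_rot: [0.452, 3.108, -0.0]
ft_force: [0.5, 0.2, 4.1]
grip_width: 0.004
grip_force: 1.7
```

```bash
python3 -m crank '[[[0,0,1,0,1],[0,0,1,0,1],[0,0,0,0,1],[0,0,0,0,1]]]' 10; python3 -m crank '[[[0,0,0.5,0,1],[0,0,0.5,0,1],[0,0,0,0,1],[0,0,0,0,1]]]' 10
```

```text
time: 9.02
position: [0.5639, -0.1422, 0.0368]
tool_rot: [0.452, 3.108, -0.0]
ft_force: [0.3, 0.1, 3.4]
grip_width: 0.01
grip_force: 1.7
time: 9.35
position: [0.5639, -0.1422, 0.0361]
tool_rot: [0.452, 3.108, 0.0]
ft_force: [-0.4, 0.0, 4.7]
grip_width: 0.005
grip_force: 2.6
```

```bash
python3 -m crank '[[[0,0,0.5,0,1],[0,0,0,0,1],[0,0,0,0,1],[0,0,0,0,1]]]' 10;  python3 -m crank '[[[0,0,0.5,0,1],[0,0,0,0,1],[0,0,0,0,1],[0,0,0,0,1]]]' 10
```

```text
time: 9.68
position: [0.564, -0.1422, 0.0358]
tool_rot: [0.452, 3.108, 0.0]
ft_force: [-0.1, 0.4, 5.6]
grip_width: 0.006
grip_force: 3.2
time: 10.02
position: [0.564, -0.1422, 0.0355]
tool_rot: [0.452, 3.108, 0.0]
ft_force: [-1.0, 0.1, 7.5]
grip_width: 0.006
grip_force: 3.8
```

The head post is home, with the same signature (35.5 mm, 7.5 N). Next, the tail.

```bash
python3 -m crank '[[[0,0,-3,0,1],[0,0,-10,0,1],[0,0,-14,0,1],[2,30,0,0,1],[2.3,36,0,0,1],[2,36,0,0,1],[2,33,0,0,1],[2,23.9,0,0,1],[0,0,0,0,1],[0,0,0,0,1]]]' 10
python3 -m crank '[[[0,0,0,0,1],[0,0,0,0,1],[0,0,0,0,1]]]' 10
python3 - <<'E'
from m import *
s,_=wr("pics/w4.png",(0,100,640,260));print(s["position"],s["ft_force"])
E
```

```text
time: 10.85
position: [0.5985, 0.0156, 0.0614]
tool_rot: [-0.445, -3.108, -0.0]
ft_force: [0.5, -0.7, -0.8]
grip_width: 0.004
grip_force: 0.0
time: 11.1
position: [0.5987, 0.0113, 0.0619]
tool_rot: [-0.456, -3.108, 0.001]
ft_force: [0.2, -0.3, 1.0]
grip_width: 0.003
grip_force: 0.0
wrist [([65.1, 250.6], 513), ([191.8, 245.2], 604), ([320.0, 236.4], 296)]
[0.59871106 0.01126721 0.06188486] [ 0.24708043 -0.27013108  1.03567386]
```

View pics/w4.png

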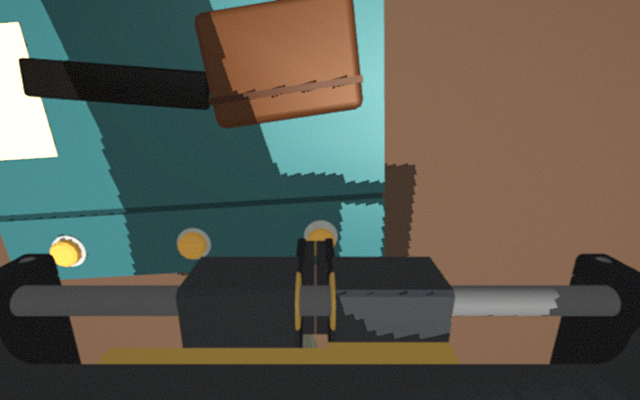

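The head cap at (66,251) and the middle cap at (192,244) are both within their eyelets. The tail cap is under the fingertips at (320,236). Now I'll press the tail.

```bash
python3 -m crank '[[[-0.8,0,6,0,1],[0,0,5,0,1],[0,0,3,0,1],[0,0,1,0,1],[0,0,1,0,1],[0,0,1,0,1],[0,0,0,0,1],[0,0,0,0,1]]]' 10; python3 -m crank '[[[0,0,1,0,1],[0,0,1,0,1],[0,0,1,0,1],[0,0,1,0,1],[0,0,0,0,1],[0,0,0,0,1],[0,0,0,0,1]]]' 10; python3 -m crank '[[[0,0,1,0,1],[0,0,1,0,1],[0,0,0,0,1],[0,0,0,0,1]]]' 10
```

```text
time: 11.82
position: [0.5999, 0.013, 0.0449]
tool_rot: [0.452, 3.109, 0.0]
ft_force: [0.1, -0.0, 0.2]
grip_width: 0.002
grip_force: 0.0
time: 12.4
position: [0.6002, 0.013, 0.0411]
tool_rot: [0.452, 3.108, 0.0]
ft_force: [-1.4, -0.7, 4.4]
grip_width: 0.003
grip_force: 1.9
time: 12.73
position: [0.6002, 0.013, 0.0389]
tool_rot: [0.452, 3.108, 0.0]
ft_force: [0.2, -0.6, 2.2]
grip_width: 0.007
grip_force: 1.8
```

```bash
python3 -m crank '[[[0,0,1,0,1],[0,0,1,0,1],[0,0,0,0,1],[0,0,0,0,1]]]' 10; python3 -m crank '[[[0,0,0.5,0,1],[0,0,0.5,0,1],[0,0,0,0,1],[0,0,0,0,1]]]' 10; python3 -m crank '[[[0,0,0.5,0,1],[0,0,0,0,1],[0,0,0,0,1],[0,0,0,0,1]]]' 10
```

```text
time: 13.07
position: [0.6001, 0.013, 0.0369]
tool_rot: [0.452, 3.108, 0.0]
ft_force: [1.5, 1.3, 2.3]
grip_width: 0.005
grip_force: 1.7
time: 13.4
position: [0.6002, 0.013, 0.0361]
tool_rot: [0.452, 3.108, 0.0]
ft_force: [0.4, 0.7, 4.8]
grip_width: 0.008
grip_force: 2.6
time: 13.73
position: [0.6002, 0.013, 0.0358]
tool_rot: [0.452, 3.108, 0.001]
ft_force: [0.7, 0.8, 6.2]
grip_width: 0.008
grip_force: 3.1
```

```bash
python3 -m crank '[[[0,0,0.5,0,1],[0,0,0,0,1],[0,0,0,0,1],[0,0,0,0,1]]]' 10; python3 -m crank '[[[0,0,-3,0,1],[0,0,-10,0,1],[0,0,-25,0,1],[0,0,-35,0,1],[0,-20,-35,0,1],[15,-30,-35,0,1],[20,-30,0,0,1],[0,0,0,0,1],[0,0,0,0,1],[0,0,0,0,1]]]' 10
python3 -m crank '[[[0,0,0,0,1],[0,0,0,0,1],[0,0,0,0,1]]]' 10
python3 - <<'E'
from m import *
s,W=wr("pics/w5.png",(100,180,500,300));print(s["position"],s["ft_force"])
d=get_image("side");ds=d
c=[max(blobs(d["pixels"],b,(8,90,120),(30,255,255)),key=lambda q:q[1])[0] for b in [(306,163,317,176),(298,178,309,191),(288,194,299,207)]]
print(np.round(c,1).tolist(),[meet([w,ray(d,p)]).round(4).tolist() for w,p in zip(W,c)],[plane(w,.037).round(4).tolist() for w in W])
a=cv2.imread("pics/w5.png");b=cv2.resize(d["pixels"][150:235,275:375,::-1],(640,544),interpolation=cv2.INTER_CUBIC)
cv2.imwrite("pics/s5.png",b)
E
```

```text
time: 14.07
position: [0.6001, 0.013, 0.0355]
tool_rot: [0.452, 3.108, 0.001]
ft_force: [-0.7, 0.1, 7.3]
grip_width: 0.008
grip_force: 3.7
time: 14.9
position: [0.5461, -0.0498, 0.1726]
tool_rot: [-0.452, -3.108, -0.001]
ft_force: [0.2, 0.7, -0.3]
grip_width: 0.002
grip_force: 0.0
time: 15.15
position: [0.5468, -0.0495, 0.1722]
tool_rot: [-0.45, -3.108, 0.001]
ft_force: [0.5, -0.0, 0.1]
grip_width: 0.002
grip_force: 0.0
wrist [([228.9, 232.8], 234), ([297.3, 285.4], 131), ([311.3, 228.1], 224), ([332.5, 286.0], 133), ([394.5, 223.7], 233)]
[ 0.54682122 -0.04953939  0.17223691] [ 0.45311455 -0.02951201  0.12538843]
[[311.4, 169.6], [302.6, 185.1], [293.1, 201.4]] [[0.5625, -0.1408, 0.0376], [0.6045, -0.0834, 0.0401], [0.6118, -0.0741, -0.0398]] [[0.5622, -0.1409, 0.037], [0.6352, -0.0952, 0.037], [0.58, -0.0639, 0.037], [0.6459, -0.0615, 0.037], [0.5982, 0.013, 0.037]]
```

View pics/w5.png

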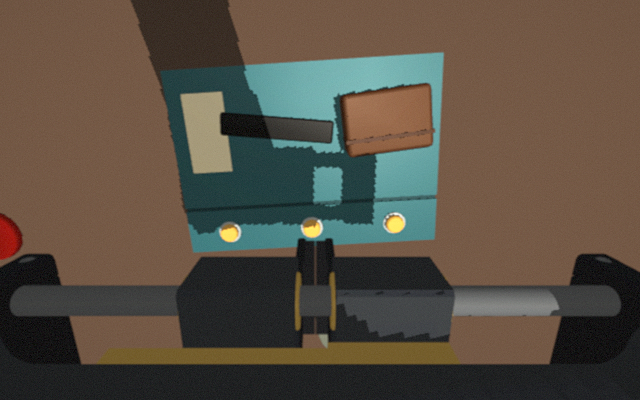

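View pics/s5.png

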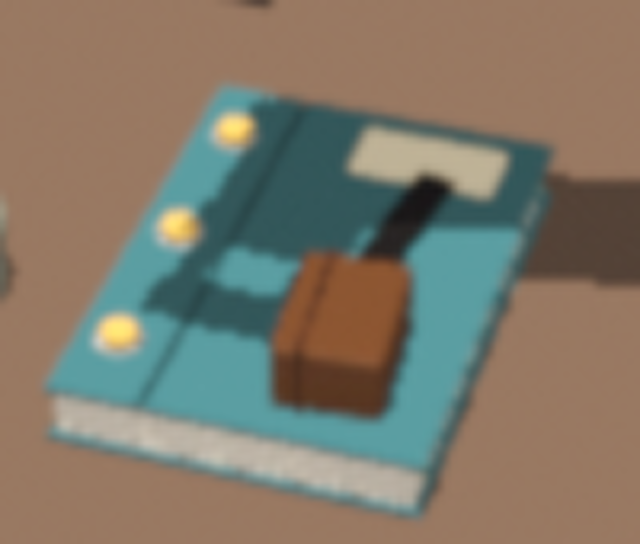

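All three caps, at (229,233), (311,228) and (395,224), sit on their eyelets. They dropped about equally in the side view, and the book, weight and folder haven't moved.

```bash
python3 -c "
from bench import job;print(job.close_job())"
```

```text
the job is handed in; nothing more can be done
None
```

The three posts were pressed home in the order middle, head, tail, each with no more than about 8 N at the fingertips; the final pictures show all the caps seated with the book, weight and folder unmoved, and the job is handed in.

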